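# Stir the bead bath and hold its reset

## Task

The bead bath has tripped: take the yellow-handled rod out of the green rack and stir the metal beads round in the well with it, until every bead lies clearly away from where it started (by half its width or more) and none has left the well. Then, with the same rod, reach down through the small round hole in the bath's blue top and press the red reset button fully down, and finish while still gripping the rod and holding the button down. Do not touch the beads with the gripper, and leave the two capped tubes and the amber jar where they stand.

Things in the scene. Friction and masses are not known exactly. Their poses are not given: they have to be found in the camera images.
- rod: Stirring rod, 161 mm long, 40 to 85 g, upright in one hole of the green rack. Yellow round handle 14 mm in diameter above a yellow collar 26 mm in diameter; below it a steel shaft 8 mm in diameter. Origin on the axis at the collar's underside, which rests on the rack's top; z towards the handle: collar 0 to 4 mm, handle 4 to 66 mm, shaft 0 to -95 mm. Round: its yaw means nothing.
- rod_tip (a point): Centre of the lower end of the rod's steel shaft, 95 mm below the collar's underside.
- rack: Green plastic tube rack, fixed, 70 mm (x) by 190 mm (y) by 110 mm high, origin at the centre of its underside. Top plate with three 18 mm through holes at y = -60, 0 and +60 mm; the rod stands in any one of them and the two tubes in the others. Open beneath the plate down to a 5 mm base.
- bath: Dry bead bath, fixed, 160 mm (x) by 260 mm (y) by 60 mm high, origin at the underside, 5 mm to the -y side of the middle of its length. White part: y -25 to +135 mm, with the round open well. Blue control part: y -125 to -25 mm, flat top with a display, three small dots and the reset hole.
- well_floor (a point): Centre of the round well's flat floor, 15 mm above the bench. The well is 100 mm in diameter and 45 mm deep, with upright walls; its rim is the bath's flat top, 60 mm above the bench. Axes as the bath's, z up.
- aperture (a point): Centre of the mouth of the reset hole in the blue top, 60 mm above the bench: a round hole 20 mm in diameter with a 2 mm chamfer, straight down. The red button lies in it. Axes as the bath's, z up.
- reset_top (a point): Centre of the red reset button's top face, 15 mm below the mouth of the hole when not pressed. The button is round, 16 mm in diameter, on the hole's axis.
- reset (a joint): Travel of the reset button, m: 0 up, 0.006 fully down (it goes straight down). Its spring takes 1.2 N at the start and 4.8 N fully down, and lifts it again when let go.
- bead0: Aluminium bead, a chunky barrel 20 mm in diameter and 14 mm high, 12 g, loose in the well, standing on its flat end at the start. Origin at its centre. Starts near the middle of the well.
- bead1: Aluminium bead, a chunky barrel 20 mm in diameter and 14 mm high, 12 g, loose in the well, standing on its flat end at the start. Origin at its centre. Starts about 30 mm from the middle of the well, the five such beads spread evenly round.
- bead2: Aluminium bead, a chunky barrel 20 mm in diameter and 14 mm high, 12 g, loose in the well, standing on its flat end at the start. Origin at its centre. Starts about 30 mm from the middle of the well, the five such beads spread evenly round.
- bead3: Aluminium bead, a chunky barrel 20 mm in diameter and 14 mm high, 12 g, loose in the well, standing on its flat end at the start. Origin at its centre. Starts about 30 mm from the middle of the well, the five such beads spread evenly round.
- bead4: Aluminium bead, a chunky barrel 20 mm in diameter and 14 mm high, 12 g, loose in the well, standing on its flat end at the start. Origin at its centre. Starts about 30 mm from the middle of the well, the five such beads spread evenly round.
- bead5: Aluminium bead, a chunky barrel 20 mm in diameter and 14 mm high, 12 g, loose in the well, standing on its flat end at the start. Origin at its centre. Starts about 30 mm from the middle of the well, the five such beads spread evenly round.
- tube_a: Bystander: pale sample tube with its cap blue, hanging upright in a rack hole. Cap 25 mm in diameter and 12 mm high, resting on the rack's top; body 15 mm in diameter, 90 mm long below it. Origin at the cap's underside. 25 g.
- tube_b: Bystander: pale sample tube with its cap orange, hanging upright in a rack hole. Cap 25 mm in diameter and 12 mm high, resting on the rack's top; body 15 mm in diameter, 90 mm long below it. Origin at the cap's underside. 25 g.
- bottle: Bystander: closed amber jar with a blue cap, 56 mm in diameter, 110 mm high, upright on the bench. Origin at the centre of its underside.

How it is judged:
By the outcome, as a careful person would: the job done as asked, in the order asked, and still so for the second after the job is handed in, while the arm keeps its last pose, push and grip.
It also fails if it takes over 72 s, if anything falls off the work surface, if the arm or the gripper's body presses on something with over 40 N, if the wrist force passes 120 N, or if a joint passes its speed limit or range.

## Robot

A 6-joint arm with a two-finger parallel gripper is mounted at the origin on the work surface. World frame = base frame: x ahead of the robot, y to its left, z up, the work surface at z = 0. Lengths are in m, angles in rad, forces in N, time in s.
With the tool pointing down it reaches from about 0.375 to 0.9 m from the base axis. Payload 3.1 kg.
Tool frame: the origin (TCP) lies midway between the tips of the shut fingers; the grasp point (between the pads) lies 19 mm behind it; z points along the fingers, y is the line along which they close (so a half turn about z gives the same grasp; the last joint's range is limited). The gripper opens to 85 mm and grips with 20 to 120 N. Pads are 22 mm wide; open, the fingers measure 114 mm over their backs; the gripper's body (76 mm by 85 mm) begins 54 mm behind the grasp point. The pads swing forward as they close: fully open they stand 13 mm farther back than shut.
Start: joints at [-1.393, 0.527, 1.433, -0, 1.181, -0.178], TCP at [0.218, -0.586, 0.231] pointing down, gripper open.
Joint ranges: [-3.08, 3.08], [-0.75, 2.2], [0.22, 2.44], [-1.43, 4.57], [0, 2.65], [-2.85, 2.85]. Speed limits (rad/s): [2.79, 2.79, 3.14, 3.14, 3.14, 3.14].

## Interface

Orientations are given as a unit quaternion [x, y, z, w].
In Python, from station import manip gives the robot as it stands.
- The arm moves only by the tool drive_tool, never from a script. Its argument "motion" is a list that holds one entry, the list of rows, each a list of 5 numbers: the finger opening in mm, from 0 to 85.4, then the shift along the tool's x, y, z in units of 30 mm (1.0 is 30 mm), then the turn about the tool's z in units of 8 degrees (1.0 is 8 degrees). In form: [[[fingers, x, y, z, yaw], ...]]. A call has 1 to 10 rows; each row is the pose to reach, as a shift and turn from the pose commanded when the call began, along the tool's axes at that moment; what a row does not reach only later rows make up. A row lasts 1/10 s, in which the tool goes at most 50 mm and 8.59 degrees, less where a joint would pass 70% of its speed; a pose out of reach is approached as far as the arm can. A call with a gripper value outside its range is refused whole. The fingers move at their own pace and stop on an object; "squeeze" is the grip in N (left out, the last holds). Time passes only in rows, so rows that repeat a pose let the fingers close. It gives the time, the measured TCP pose, the force, the opening and the grip force at its end, in the units of the state.
- manip.sense(): the state, without advancing time (a new reading comes with each control period).
- manip.snapshot(name): name is "side" or "top" or "wrist"; returns the picture (400x640x3 uint8, red, green, blue); there is no depth.
- manip.camera_model(name): a dict with "fov_y" (degrees; the focal length in pixels is half the picture's height over the tangent of half this angle, whatever the lens; pixels are square), "cx", "cy" (the principal point, pixels), "origin" and "orientation" of the camera in the world. Camera axes: x right, y up, looking along -z (the intrinsics and any distortion apply to the point x, -y, -z); pixel columns grow to the right and rows downward; lengths in m; the calibration is good to about 2 mm. A picture is of the moment at which its call begins: read the wrist's pose just before it. camera_model takes no time and is no camera call; for the wrist camera it gives the pose at the moment of the call.
- manip.sign_off(): hands the job in; it is judged then, once.
The state is a dict: "t": time; "q": joint angles; "qd": joint speeds; "tau": joint torques, N m; "tcp_pos": TCP position; "tool_rot": TCP orientation; "force": force on the tool from outside, world axes, zero at the start; "ft_torque": the same for the moment, N m; "finger_gap": opening from 0.0 (shut) to 1.0 (fully open); "gripper_force": force on a finger pad.
Only numpy, scipy, OpenCV 4.12 (cv2) and the standard library are available. Lean on these libraries where they do the work, as an engineer would, in place of code of your own. Each camera call takes 0.05 s, during which the arm holds its last target. There are 200 camera calls.

## Working session

There is one attempt and no reset: what is moved stays moved. The work goes in short steps, Python scripts to look and compute and a tool call to move; the robot and the scene stay as the last step left them, time stands still between calls to the robot, and variables do not carry over. Pictures are saved under pics/ and viewed, at most 10 in all, crops included, and the job is handed in when it is done.

Besides the shell and the picture viewer there is one more tool, called after "Emit:" by a JSON object that holds its "method" and its "body". drive_tool: Moves the arm, as the interface text tells. Its arguments: {"type":"object","properties":{"motion":{"type":"array","items":{"type":"array","items":{"type":"array","items":{"type":"number"}}}},"squeeze":{"type":"number"}},"required":["motion"]}

```bash
mkdir -p pics; python3 - <<'E'
from station import manip
import cv2,numpy as np
for n in("top","side"):
    im=manip.snapshot(n); cv2.imwrite(f"pics/{n}0.png",im[:,:,::-1]); print(n,manip.camera_model(n))
s=manip.sense();print(s)
E
```

```text
top {'fov_y': 53.30198403171608, 'cx': 318.548262088959, 'cy': 202.08714838147512, 'origin': array([ 0.52314183, -0.00888689,  0.95993478]), 'orientation': array([-0.04762589,  0.04497469,  0.70671816, -0.70445617])}
side {'fov_y': 54.29506365652784, 'cx': 327.40187429687796, 'cy': 197.6458831200514, 'origin': array([0.28825133, 0.4496832 , 0.7013475 ]), 'orientation': array([-0.11085122,  0.34862889,  0.87972406, -0.30373587])}
{'t': 0.1, 'q': array([-1.39351200e+00,  5.28377464e-01,  1.43376905e+00,  1.26176295e-06,
        1.18138887e+00, -1.78505344e-01]), 'qd': array([-1.53269514e-04, -2.61541059e-03, -2.09759983e-03, -4.17943386e-04,
        4.71441000e-05, -1.44147442e-03]), 'tau': array([-1.57557283e-04, -4.43304849e+01, -1.78586143e+01, -2.51370057e-04,
        3.87762513e-03,  2.56483884e-05]), 'tcp_pos': array([ 0.2176174 , -0.58521126,  0.23043048]), 'tool_rot': array([ 9.84217978e-01,  1.76957705e-01,  1.17644218e-06, -9.71360640e-04]), 'force': array([ 0.213501  ,  0.68093557, -0.43608843]), 'ft_torque': array([ 0.00666302, -0.03588295,  0.02158398]), 'gripper_force': 0.0, 'finger_gap': 0.9948172036726783}
```

View pics/top0.png

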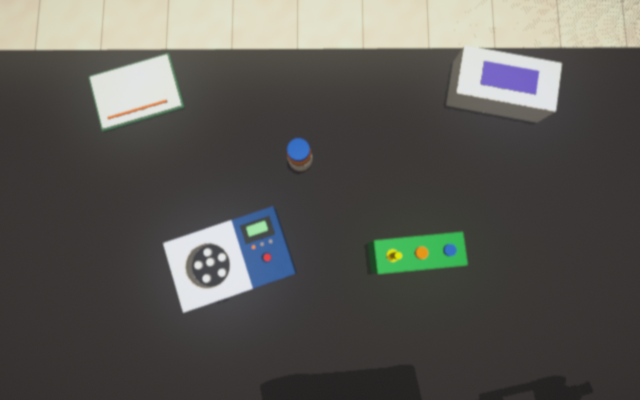

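View pics/side0.png

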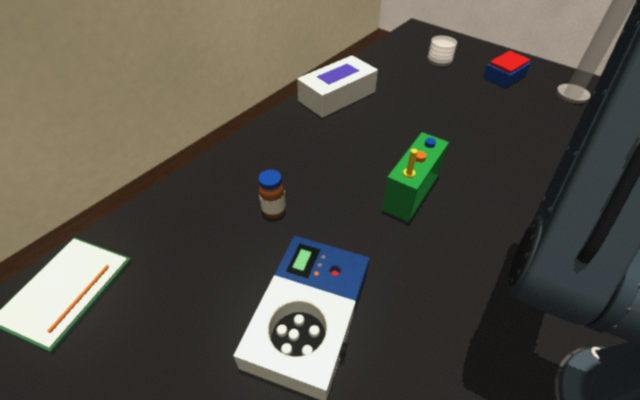

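The top view shows the bath at px (165–295, 207–312), with the well near (208,265) and the red button near (267,258). The rack is at (375–467, 233–274), with the rod in its left (+y) hole near (394,256) and the tubes at (422,253) and (450,250). The jar is at (299,155). The side view shows the same layout. I'll enlarge the top view next.

```bash
cat > h.py <<'E'
import numpy as np
from scipy.spatial.transform import Rotation as R
def ray(c,u,v):
    f=200/np.tan(np.radians(c['fov_y']/2))
    d=R.from_quat(c['orientation']).apply([(u-c['cx'])/f,-(v-c['cy'])/f,-1]); return c['origin'],d
def at(c,u,v,z):
    o,d=ray(c,u,v); return o+d*(z-o[2])/d[2]
def px(c,p):
    f=200/np.tan(np.radians(c['fov_y']/2))
    q=R.from_quat(c['orientation']).inv().apply(np.array(p)-c['origin']); return c['cx']-f*q[0]/q[2], c['cy']+f*q[1]/q[2]
E
python3 - <<'E'
import cv2,numpy as np
im=cv2.imread("pics/top0.png")
a=cv2.resize(im[203:318,158:300],None,fx=5,fy=5,interpolation=cv2.INTER_CUBIC);cv2.imwrite("pics/c1.png",a)
b=cv2.resize(im[222:282,362:474],None,fx=7,fy=7,interpolation=cv2.INTER_CUBIC);cv2.imwrite("pics/c2.png",b)
E
```

```text
(no output)
```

View pics/c1.png

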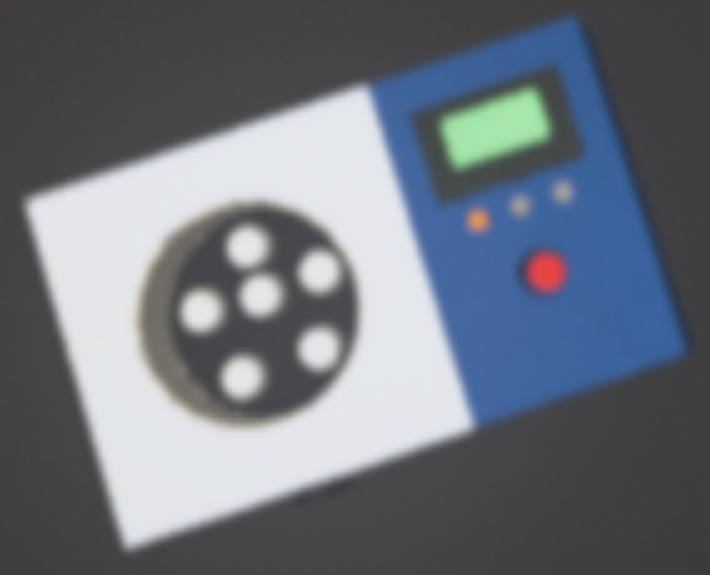

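View pics/c2.png

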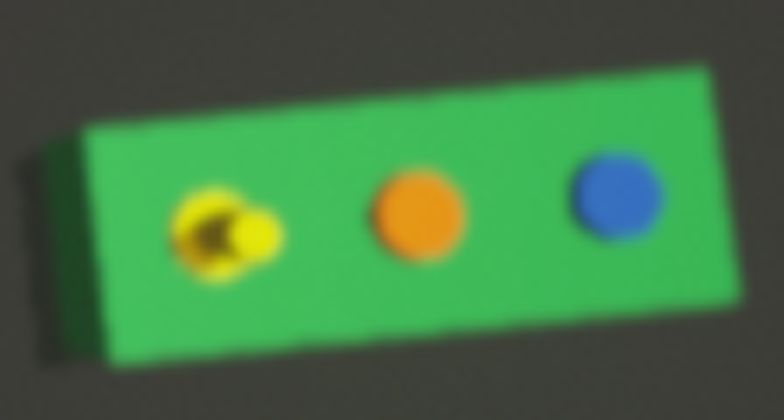

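Crop 1 shows the bath corners at (25,199), (577,14), (687,352) and (126,549). The well rim centre is about (249,312) and the red button (546,272). Crop 2 shows the rack-top corners at (84,128), (709,68), (740,300) and (112,366). The rod collar is at (215,235), its handle top at (257,236), and the caps at (419,216) and (617,197).

```bash
python3 - <<'E'
from h import *
from station import manip
c=manip.camera_model("top")
A=lambda X,Y,z:at(c,(X+.5)/5-.5+158,(Y+.5)/5-.5+203,z)[:2]
B=lambda X,Y,z:at(c,(X+.5)/7-.5+362,(Y+.5)/7-.5+222,z)[:2]
P=np.round
def fit(name,loc,wor):
    loc=np.array(loc);wor=np.array(wor);l0=loc.mean(0);w0=wor.mean(0)
    a=loc-l0;b=wor-w0
    th=np.arctan2((a[:,0]*b[:,1]-a[:,1]*b[:,0]).sum(),(a*b).sum())
    M=np.array([[np.cos(th),-np.sin(th)],[np.sin(th),np.cos(th)]]);t=w0-M@l0
    print(name,"yaw",P(np.degrees(th),2),"org",P(t,4),"res mm",P(1e3*(wor-(loc@M.T+t)),1).tolist());return M,t
# bath corners: blue end is -y; +x up in image
w=[A(25,199,.06),A(370,84,.06),A(577,14,.06),A(687,352,.06),A(474,429,.06),A(126,549,.06)]
M,t=fit("bath",[[.08,.135],[.08,-.025],[.08,-.125],[-.08,-.125],[-.08,-.025],[-.08,.135]],w)
print("well rim",A(249,312,.06),M.T@(A(249,312,.06)-t)); b=A(546,272,.045);print("btn",b,M.T@(b-t))
for X,Y in[(261,296),(247,246),(319,271),(320,349),(242,377),(201,311)]:
    p=A(X,Y,.029);print("bead",P(p,4),P(1e3*(M.T@(p-t)),1))
w=[B(84,128,.11),B(709,68,.11),B(740,300,.11),B(112,366,.11)]
M,t=fit("rack",[[.035,.095],[.035,-.095],[-.035,-.095],[-.035,.095]],w)
for n,p in(("collar",B(215,235,.114)),("top",B(257,236,.176)),("capO",B(419,216,.122)),("capB",B(617,197,.122))):print(n,P(p,4),P(1e3*(M.T@(p-t)),1))
print(t+M@[0,.06])
cs=manip.camera_model("side")
for p in ([*(t+M@[0,.06]),.176],[*(t+M@[0,.06]),.11],[*(t+M@[.035,.095]),.11]):print("side px",P(px(cs,p),1))
s=manip.sense();print(R.from_quat(s['tool_rot']).as_matrix().round(3))
E
```

```text
bath yaw 18.62 org [0.5182 0.191 ] res mm [[0.5, 1.2], [0.9, -1.3], [0.6, -0.1], [0.4, 0.2], [-1.0, -0.3], [-1.3, 0.4]]
well rim [0.50087421 0.24302353] [0.00017971 0.05481838]
btn [0.51810805 0.11250465] [-0.02517136 -0.0743695 ]
bead [0.5074 0.2464] [ 7.4 55.9]
bead [0.5304 0.2536] [31.5 55.5]
bead [0.5188 0.2199] [ 9.8 27.1]
bead [0.4832 0.2184] [-24.5  37.1]
bead [0.4706 0.2539] [-25.1  74.8]
bead [0.5006 0.2739] [ 9.8 84.2]
rack yaw 5.47 org [ 0.5274 -0.2208] res mm [[0.6, 0.4], [0.1, -0.7], [0.1, 0.1], [-0.8, 0.2]]
collar [ 0.5216 -0.1606] [-0.1 60.5]
top [ 0.5214 -0.1611] [-0.3 59.9]
capO [ 0.527 -0.22 ] [-0.3  0.8]
capB [ 0.5325 -0.2791] [ -0.6 -58.6]
[ 0.52172384 -0.16104219]
side px [413.8 150.3]
side px [408.4 173.3]
side px [387.2 176.5]
[[ 0.937  0.348 -0.   ]
 [ 0.348 -0.937  0.002]
 [ 0.    -0.002 -1.   ]]
```

The measurements agree: fit residuals are about 1 mm, and the hole, well and button offsets match the given sizes. I'll move over the rod and turn the tool so the fingers close across the rack.

Emit:
{"method": "drive_tool", "body": {"motion": [[[85,0.6,-0.4,0,-0.8],[85,2,-1.3,0,-1.8],[85,3.5,-2.3,0,-2.8],[85,5,-3.3,0,-3.9],[85,6.5,-4.3,0,-5],[85,8,-5.3,0,-6.1],[85,9.5,-6.3,0,-7.2],[85,11,-7.3,0,-8.3],[85,12.4,-8.3,0,-9.1],[85,13,-8.8,0,-9.4]]], "squeeze": 100}}

```text
t: 1.1
tcp_pos: [0.4922, -0.2007, 0.2311]
tool_rot: [0.671, 0.742, 0.0, -0.0]
force: [2.3, -0.9, 0.5]
finger_gap: 0.995
gripper_force: 0.0
```

```bash
cat >> h.py <<'E'
def togo(s,target):
    M=R.from_quat(s['tool_rot']); d=M.inv().apply(np.array(target)-s['tcp_pos'])
    m=M.as_matrix(); print("t",round(s['t'],2),"tcp",s['tcp_pos'].round(4),"units",(d/.03).round(3),"tool y ang",np.degrees(np.arctan2(m[1,1],m[0,1])).round(2),"tilt",m[:,2].round(4),"gap mm",round(85.4*s['finger_gap'],1),"F",s['force'].round(1),"gf",round(s['gripper_force'],1))
E
python3 - <<'E'
from h import *
from station import manip
togo(manip.sense(),[.5217,-.1610,.125])
E
```

```text
t 1.1 tcp [ 0.4922 -0.2007  0.2311] units [1.216 1.11  3.537] tool y ang 5.76 tilt [-1.e-04  1.e-04 -1.e+00] gap mm 85.0 F [ 2.3 -0.9  0.5] gf 0.0
```

Emit:
{"method": "drive_tool", "body": {"motion": [[[85,0.7,0.6,0,0],[85,1.22,1.1,0,0],[85,1.22,1.1,0,0]]]}}

```text
t: 1.4
tcp_pos: [0.5217, -0.1604, 0.231]
tool_rot: [0.67, 0.742, 0.0, -0.0]
force: [-0.5, -0.3, 0.3]
finger_gap: 0.993
gripper_force: 0.0
```

```bash
python3 - <<'E'
from h import *
from station import manip
togo(manip.sense(),[.5217,-.1610,.125])
E
```

```text
t 1.4 tcp [ 0.5217 -0.1604  0.231 ] units [-2.400e-02 -1.000e-03  3.532e+00] tool y ang 5.82 tilt [-1.e-04  9.e-04 -1.e+00] gap mm 84.8 F [-0.5 -0.3  0.3] gf 0.0
```

Emit:
{"method": "drive_tool", "body": {"motion": [[[85,0,0,1,0],[85,0,0,2.2,0],[85,0,0,3.1,0],[85,0,0,3.53,0],[50,0,0,3.53,0],[20,0,0,3.53,0],[4,0,0,3.53,0],[4,0,0,3.53,0],[4,0,0,3.53,0],[4,0,0,3.53,0]]], "squeeze": 100}}

```text
t: 2.4
tcp_pos: [0.5213, -0.1632, 0.1266]
tool_rot: [0.672, 0.741, 0.0, 0.001]
force: [-0.6, -0.1, 6.2]
finger_gap: 0.137
gripper_force: 97.3
```

```bash
python3 - <<'E'
from h import *
from station import manip
togo(manip.sense(),[.5217,-.1610,.125])
E
```

```text
t 2.4 tcp [ 0.5213 -0.1632  0.1266] units [0.072 0.021 0.054] tool y ang 5.6 tilt [ 0.0019 -0.0012 -1.    ] gap mm 11.7 F [-0.6 -0.1  6.2] gf 97.3
```

Emit:
{"method": "drive_tool", "body": {"motion": [[[4,0,0,-0.3,0],[4,0,0,-0.9,0],[4,0,0,-1.6,0],[4,0,0,-2.3,0],[4,0,0,-3,0],[4,0,0,-3.6,0],[4,0,0,-3.9,0],[4,0,0,-3.9,0]]]}}

```text
t: 3.2
tcp_pos: [0.5212, -0.1631, 0.2438]
tool_rot: [0.672, 0.741, 0.0, 0.001]
force: [0.5, -0.1, -0.1]
finger_gap: 0.133
gripper_force: 97.4
```

```bash
python3 - <<'E'
from h import *
from station import manip
import cv2
togo(manip.sense(),[.5006,.2431,.2431])
for n,sl in(("side",(slice(60,260),slice(300,560))),("top",(slice(180,320),slice(330,510)))):
    im=manip.snapshot(n);cv2.imwrite(f"pics/{n}1.png",im[:,:,::-1])
a=cv2.imread("pics/side1.png")[60:260,300:500];b=cv2.imread("pics/top1.png")[160:310,330:530]
b=cv2.copyMakeBorder(b,0,50,0,0,cv2.BORDER_CONSTANT)
cv2.imwrite("pics/m1.png",cv2.resize(np.hstack([a,b]),None,fx=2,fy=2,interpolation=cv2.INTER_CUBIC))
E
```

```text
t 3.2 tcp [ 0.5212 -0.1631  0.2438] units [1.3542e+01 6.3600e-01 2.0000e-03] tool y ang 5.6 tilt [ 0.0025 -0.0014 -1.    ] gap mm 11.4 F [ 0.5 -0.1 -0.1] gf 97.4
```

View pics/m1.png

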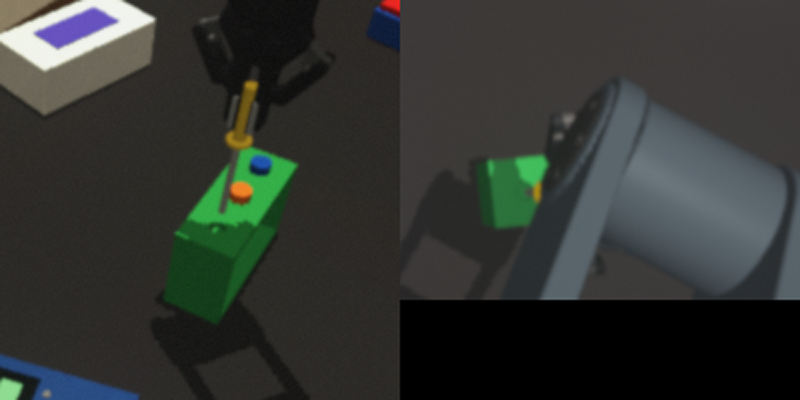

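Side crop: the rod is lifted clear of its hole, with the collar at about px (419,130), the tip at (411,165.5) and the handle top at (425.5,102.5). I'll check whether it hangs straight.

```bash
python3 - <<'E'
from h import *
from station import manip
import cv2
c=manip.camera_model("side")
for dx,dy in((0,0),(0,.002),(.01,0),(0,.01)):
  print(dx,dy,[np.round(px(c,[.5212+dx,-.1631+dy,.2275+z]),1).tolist() for z in(.066,.002,-.095)])
im=manip.snapshot("wrist");a=manip.snapshot("side")[85:185,380:460]
a=cv2.resize(a,(320,400),interpolation=cv2.INTER_CUBIC)
cv2.imwrite("pics/w1.png",cv2.resize(np.hstack([im[:,100:540],a]),(760,400))[:,:,::-1])
E
```

```text
0 0 [[425.8, 101.4], [419.4, 129.2], [410.9, 165.4]]
0 0.002 [[425.3, 101.9], [418.9, 129.7], [410.4, 165.9]]
0.01 0 [[421.1, 99.5], [414.9, 127.2], [406.9, 163.4]]
0 0.01 [[423.3, 103.8], [416.9, 131.6], [408.6, 167.8]]
```

View pics/w1.png

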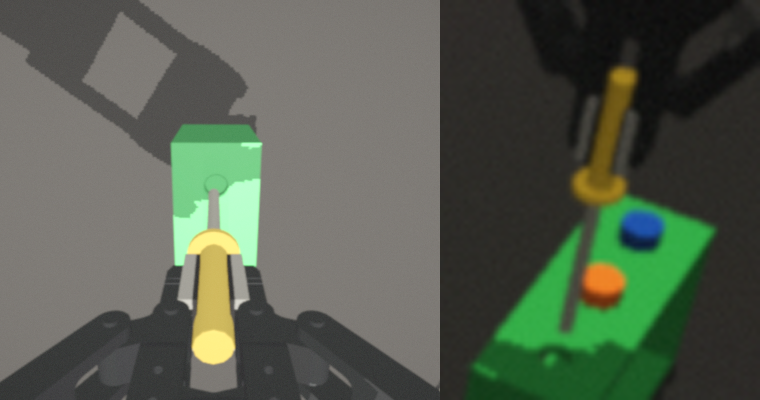

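The rod hangs vertical and on the TCP axis to within about 1 mm, with the tip 111 mm below the TCP. I'll carry it over to the gap between the beads.

Emit:
{"method": "drive_tool", "body": {"motion": [[[4,0.3,0,0,0],[4,1,0,0,0],[4,2,0,0,0],[4,3.2,0.1,0,0],[4,4.5,0.1,0,0],[4,5.8,0.1,0,0],[4,7.1,0.15,0,0],[4,8.4,0.15,0,0],[4,9.7,0.2,0,0],[4,11,0.2,0,0]]]}}

```text
t: 4.4
tcp_pos: [0.4935, 0.1682, 0.2418]
tool_rot: [0.672, 0.741, -0.0, -0.001]
force: [1.4, -0.1, -0.2]
finger_gap: 0.136
gripper_force: 97.4
```

Emit:
{"method": "drive_tool", "body": {"motion": [[[4,1.1,0,0,0],[4,1.9,0.05,0,0],[4,2.35,0.05,0,0],[4,2.48,0.05,0,0],[4,2.48,0.05,0,0],[4,2.48,0.05,0,0]]]}}

```text
t: 5.0
tcp_pos: [0.4887, 0.2394, 0.2422]
tool_rot: [0.672, 0.74, -0.0, 0.0]
force: [0.9, -0.2, -1.0]
finger_gap: 0.137
gripper_force: 97.4
```

```bash
python3 - <<'E'
from h import *
from station import manip
import cv2
s=manip.sense();togo(s,[.4889,.2402,.1313])
im=manip.snapshot("side");c=manip.camera_model("side")
T=s['tcp_pos'];print("pred tip,collar",np.round(px(c,T-[0,0,.1113]),1),np.round(px(c,T-[0,0,.0143]),1),"well rim c",np.round(px(c,[.5006,.2431,.06]),1),"entry floor",np.round(px(c,[.4889,.2402,.02]),1))
cv2.imwrite("pics/s2.png",cv2.resize(im[180:380,200:400],None,fx=3,fy=3,interpolation=cv2.INTER_CUBIC)[:,:,::-1])
E
```

```text
t 5.0 tcp [0.4887 0.2394 0.2422] units [0.029 0.011 3.697] tool y ang 5.53 tilt [-5.e-04 -6.e-04 -1.e+00] gap mm 11.7 F [ 0.9 -0.2 -1. ] gf 97.4
pred tip,collar [302.3 309.6] [300.2 276.8] well rim c [296.9 326.7] entry floor [303.9 339.2]
```

View pics/s2.png

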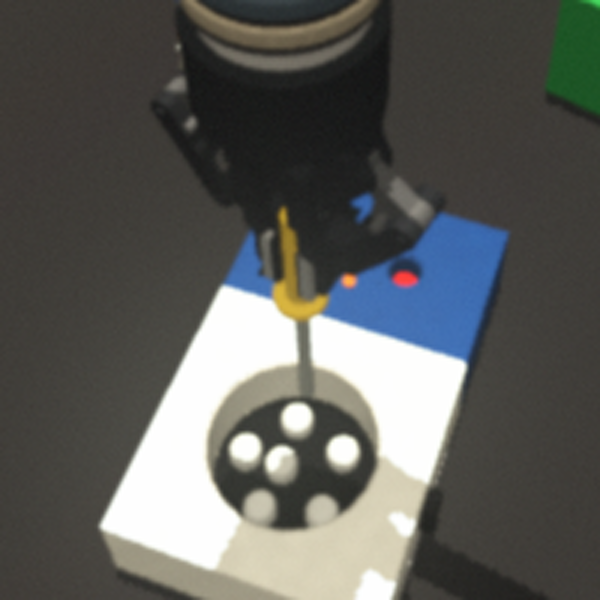

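The side crop shows the tip at (302.7,311) px, 1–2 px from the prediction. The entry point at about (304,339) lies in the gap between the beads, so I'll lower.

Emit:
{"method": "drive_tool", "body": {"motion": [[[4,0,0,0.5,0],[4,0,0,1.3,0],[4,0,0,2.1,0],[4,0,0,2.8,0],[4,0,0,3.3,0],[4,0,0,3.6,0],[4,0,0,3.68,0],[4,0,0,3.68,0]]]}}

```text
t: 5.85
tcp_pos: [0.4891, 0.2399, 0.1321]
tool_rot: [0.672, 0.74, 0.0, 0.0]
force: [-1.0, -0.7, 0.1]
finger_gap: 0.135
gripper_force: 97.4
```

Emit:
{"method": "drive_tool", "body": {"motion": [[[4,0.26,0.05,0,0],[4,0.42,0.23,0,0],[4,0.45,0.47,0,0],[4,0.34,0.68,0,0],[4,0.13,0.79,0,0],[4,-0.11,0.76,0,0],[4,-0.29,0.6,0,0],[4,-0.34,0.37,0,0],[4,-0.25,0.14,0,0],[4,0,0,0,0]]]}}

```text
t: 6.85
tcp_pos: [0.4874, 0.2396, 0.1319]
tool_rot: [0.672, 0.741, -0.001, 0.0]
force: [-0.0, 0.0, -0.4]
finger_gap: 0.139
gripper_force: 97.4
```

Emit:
{"method": "drive_tool", "body": {"motion": [[[4,0.19,-0.08,0,0],[4,0.45,-0.06,0,0],[4,0.71,0.1,0,0],[4,0.9,0.4,0,0],[4,0.92,0.8,0,0],[4,0.72,1.18,0,0],[4,0.34,1.44,0,0],[4,-0.13,1.48,0,0],[4,-0.57,1.3,0,0],[4,-0.89,0.95,0,0]]]}}

```text
t: 7.85
tcp_pos: [0.518, 0.2166, 0.1319]
tool_rot: [0.673, 0.739, 0.0, -0.003]
force: [-2.0, 3.1, 0.8]
finger_gap: 0.137
gripper_force: 97.7
```

```bash
python3 - <<'E'
from h import *
from station import manip
togo(manip.sense(),[.5006,.2431,.132])
E
```

```text
t 7.85 tcp [0.518  0.2166 0.1319] units [ 0.935 -0.494  0.001] tool y ang 5.34 tilt [-0.0039  0.0042 -1.    ] gap mm 11.7 F [-2.   3.1  0.8] gf 97.7
```

Emit:
{"method": "drive_tool", "body": {"motion": [[[4,-0.15,-0.55,0,0],[4,0,-1.1,0,0],[4,0.4,-1.5,0,0],[4,0.95,-1.65,0,0],[4,1.5,-1.5,0,0],[4,1.9,-1.1,0,0],[4,2.05,-0.55,0,0],[4,1.9,0,0,0],[4,1.5,0.4,0,0],[4,0.95,0.55,0,0]]]}}

```text
t: 8.85
tcp_pos: [0.5349, 0.2465, 0.1317]
tool_rot: [0.671, 0.741, 0.001, 0.001]
force: [0.0, -1.0, -0.8]
finger_gap: 0.135
gripper_force: 97.8
```

```bash
python3 - <<'E'
from h import *
from station import manip
import cv2
togo(manip.sense(),[.5006,.2431,.132])
im=manip.snapshot("side")
cv2.imwrite("pics/s3.png",cv2.resize(im[230:400,210:380],None,fx=3.5,fy=3.5,interpolation=cv2.INTER_CUBIC)[:,:,::-1])
E
```

```text
t 8.85 tcp [0.5349 0.2465 0.1317] units [ 1.000e-03 -1.147e+00 -1.200e-02] tool y ang 5.65 tilt [ 1.9e-03  5.0e-04 -1.0e+00] gap mm 11.5 F [ 0.  -1.  -0.8] gf 97.8
```

View pics/s3.png

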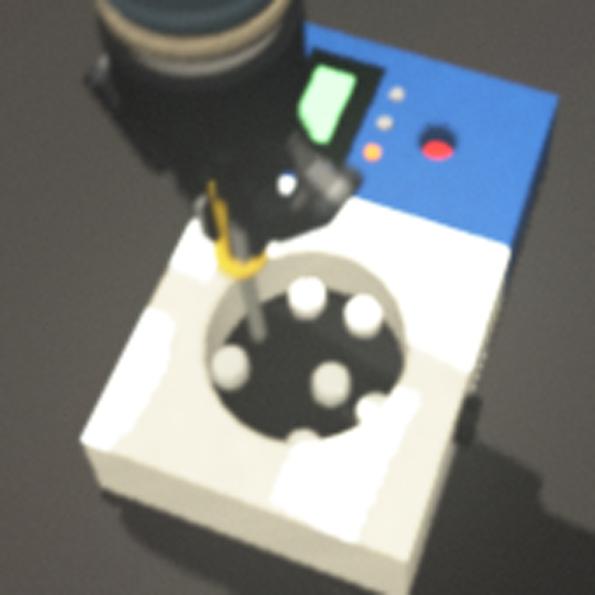

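The crop shows six beads at about (307,298), (363,315), (230,367), (331,383), (372,405, partly hidden) and (303,437, partly hidden). The rod tip is near (261,338). I'll compare these with the bead starts and check the rod's tilt.

```bash
cat > chk.py <<'E'
from h import *
from station import manip
c=manip.camera_model("side")
S=np.array([[.5074,.2464],[.5304,.2536],[.5188,.2199],[.4832,.2184],[.4706,.2539],[.5006,.2739]])
def chk(pts,s=3.5,o=(210,230)):
    for X,Y in pts:
        p=at(c,(X+.5)/s-.5+o[0],(Y+.5)/s-.5+o[1],.029)[:2]
        print(p.round(4),"r",(1e3*np.hypot(*(p-[.5006,.2431]))).round(1),"d",(1e3*np.hypot(*(S-p).T)).round(0))
def rod(T,s=3.5,o=(210,230)):
    for z in(-.0143,-.1113):
        u=px(c,T+[0,0,z]); print("rod px",[(u[i]+.5-o[i])*s for i in(0,1)])
E
python3 - <<'E'
from chk import *
chk([(307,296),(363,312),(230,364),(331,380),(375,408),(305,440)])
rod(manip.sense()['tcp_pos'])
E
```

```text
[0.5258 0.2144] r 38.2 d [37. 39.  9. 43. 68. 65.]
[0.4971 0.2032] r 40.1 d [44. 60. 27. 21. 57. 71.]
[0.5324 0.2665] r 39.5 d [32. 13. 49. 69. 63. 33.]
[0.4869 0.2412] r 13.9 d [21. 45. 38. 23. 21. 35.]
[0.4605 0.2387] r 40.3 d [47. 71. 61. 30. 18. 53.]
[0.4776 0.272 ] r 37.0 d [39. 56. 66. 54. 19. 23.]
rod px [np.float64(243.34019020756654), np.float64(242.73398196877122)]
rod px [np.float64(257.12129100775144), np.float64(334.0116188841558)]
```

All beads but one are at least 13 mm from every start. The one near bead2's start is 9 mm away, so I'll push it further round and then lift clear.

Emit:
{"method": "drive_tool", "body": {"motion": [[[4,-0.38,-0.07,0,0],[4,-0.71,-0.26,0,0],[4,-0.9,-0.47,0,0],[4,-1.02,-0.69,0,0],[4,-1.05,-0.8,0,0],[4,-0.9,-0.47,0,0],[4,-0.75,-0.4,0,0],[4,-0.7,-0.45,-0.3,0],[4,-0.7,-0.45,-1,0],[4,-0.7,-0.45,-2,0]]]}}

```text
t: 9.9
tcp_pos: [0.5204, 0.2237, 0.1916]
tool_rot: [0.672, 0.741, -0.002, -0.001]
force: [0.9, 0.1, -0.1]
finger_gap: 0.138
gripper_force: 97.9
```

```bash
python3 - <<'E'
from chk import *
import cv2
s=manip.sense();togo(s,[.5184,.1119,.21])
im=manip.snapshot("side")
cv2.imwrite("pics/s4.png",cv2.resize(im[230:400,210:380],None,fx=3.5,fy=3.5,interpolation=cv2.INTER_CUBIC)[:,:,::-1])
rod(s['tcp_pos'])
E
```

```text
t 9.9 tcp [0.5204 0.2237 0.1916] units [-3.703 -0.436 -0.607] tool y ang 5.63 tilt [-0.0042 -0.002  -1.    ] gap mm 11.8 F [ 0.9  0.1 -0.1] gf 97.9
rod px [np.float64(289.7106253109143), np.float64(163.69861530779147)]
rod px [np.float64(299.3974760846601), np.float64(268.6373305018193)]
```

View pics/s4.png

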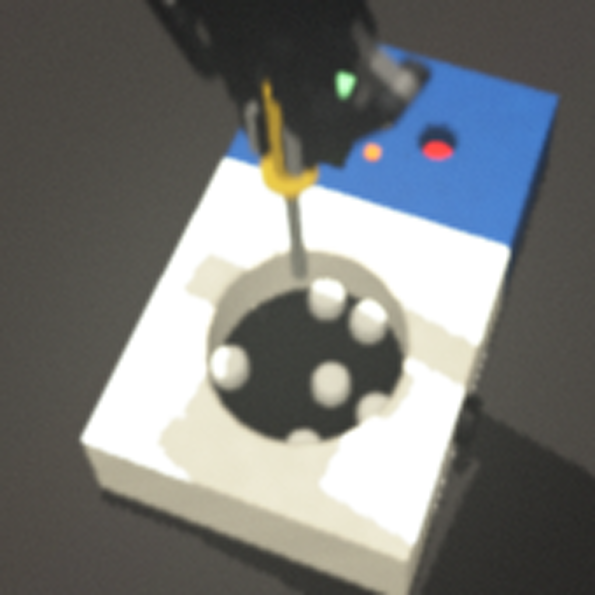

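The beads are now at (327,298), (368,321), (230,366), (331,384), (373,405) and (303,437). The rod tip is at (300,275), close to the prediction.

```bash
python3 - <<'E'
from chk import *
chk([(327,296),(368,318),(230,364)])
E
```

```text
[0.5176 0.2079] r 39.0 d [40. 47. 12. 36. 66. 68.]
[0.493  0.2041] r 39.7 d [45. 62. 30. 17. 55. 70.]
[0.5324 0.2665] r 39.5 d [32. 13. 49. 69. 63. 33.]
```

The worst-case margins are only 12–13 mm. There's plenty of time, so I'll nudge those two beads further.

Emit:
{"method": "drive_tool", "body": {"motion": [[[4,0.08,0.31,0.2,0],[4,0.08,0.31,1,0],[4,0.08,0.31,1.8,0],[4,0.08,0.31,2,0],[4,-0.13,0.12,2,0],[4,-0.24,-0.04,2,0],[4,-0.29,-0.14,2,0],[4,-0.29,-0.14,2,0],[4,-0.1,0.15,2,0],[4,0.08,0.31,2,0]]]}}

```text
t: 10.95
tcp_pos: [0.5328, 0.2276, 0.1328]
tool_rot: [0.672, 0.741, 0.001, 0.001]
force: [0.6, 0.4, -1.3]
finger_gap: 0.137
gripper_force: 97.9
```

Emit:
{"method": "drive_tool", "body": {"motion": [[[4,0.44,0.18,0,0],[4,0.82,0.18,0,0],[4,1.15,0.07,0,0],[4,1.15,0.07,0,0],[4,0.91,0.1,0,0],[4,0.7,0,0,0],[4,0.6,-0.2,-0.8,0],[4,0.6,-0.3,-1.8,0],[4,0.6,-0.3,-2.5,0],[4,0.6,-0.3,-2.6,0]]]}}

```text
t: 11.95
tcp_pos: [0.5224, 0.2445, 0.213]
tool_rot: [0.672, 0.74, 0.003, 0.002]
force: [0.1, 0.2, -0.9]
finger_gap: 0.137
gripper_force: 97.9
```

```bash
python3 - <<'E'
from chk import *
import cv2
s=manip.sense();togo(s,[.5184,.1119,.21])
im=manip.snapshot("side")
cv2.imwrite("pics/s5.png",cv2.resize(im[230:400,210:380],None,fx=3.5,fy=3.5,interpolation=cv2.INTER_CUBIC)[:,:,::-1])
rod(s['tcp_pos'])
E
```

```text
t 11.95 tcp [0.5224 0.2445 0.213 ] units [-4.388 -0.559  0.089] tool y ang 5.52 tilt [ 0.0069  0.0022 -1.    ] gap mm 11.7 F [ 0.1  0.2 -0.9] gf 97.9
rod px [np.float64(250.96810159936547), np.float64(167.7584034593823)]
rod px [np.float64(265.30609510381186), np.float64(276.51572277585586)]
```

View pics/s5.png

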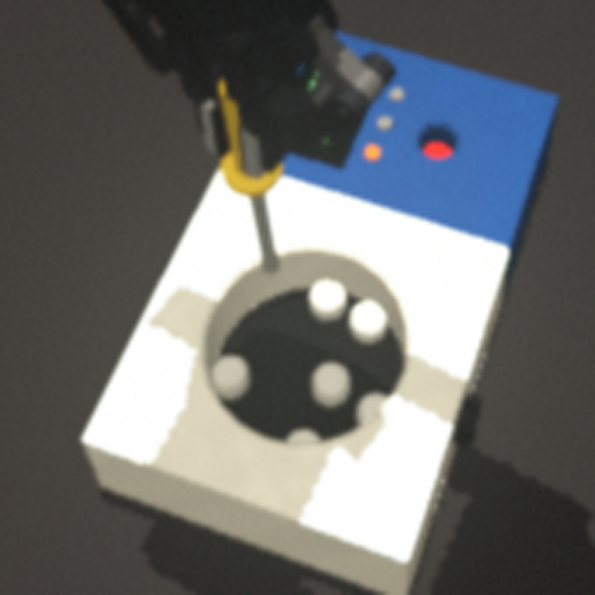

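The left bead moved a little, to (231,376); the others are unchanged. The shaft now runs from the collar at (250,180) to the tip at (270,266), whereas a vertical rod would reach (265,276), so the rod has tilted in the pads. I've used all ten views, so I'll measure the tilt by code from the wrist and side images.

```bash
cat > tilt.py <<'E'
from chk import *
import cv2
def yel(im):
    h=cv2.cvtColor(im,cv2.COLOR_BGR2HSV); m=((h[...,0]>18)&(h[...,0]<35)&(h[...,1]>90)&(h[...,2]>60)).astype(np.uint8)
    n,l,st,ce=cv2.connectedComponentsWithStats(m); k=1+st[1:,4].argmax(); return st[k],ce[k].round(1),l==k
def wrist():
    im=manip.snapshot("wrist")[:,:,::-1][:,100:540]; cv2.imwrite("pics/wl.png",im); return im
E
python3 - <<'E'
from tilt import *
a=cv2.imread("pics/w1.png")[:,:440];b=wrist()
for im in(a,b):
    st,ce,m=yel(im); print(st,ce)
    print("row: width,mid",[(r,int(m[r].sum()),float(np.where(m[r])[0].mean().round(1))) for r in range(st[1],st[1]+st[3],10)])
c_=manip.camera_model("wrist");s=manip.sense();Rt=R.from_quat(s['tool_rot'])
# wrist-camera pixel of rod points for tilt angles about tool y through the grasp point (col -100)
for dg in(-8,-4,0,4,8):
    out=[]
    for z in(.0163-.066,.0163-.004,.0163,.1113):
        p=np.array([0,0,z+.019]);p=R.from_euler('y',dg,degrees=True).apply(p)-[0,0,.019]
        u=px(c_,s['tcp_pos']+Rt.apply(p));out.append((round(u[0]-100,1),round(u[1],1)))
    print(dg,"top,collartop,collarbot,tip",out)
E
```

```text
[ 188  229   52  136 4866] [213.1 297.1]
row: width,mid [(229, 12, 213.5), (239, 42, 213.5), (249, 51, 213.0), (259, 29, 213.0), (269, 29, 213.0), (279, 31, 213.0), (289, 33, 213.0), (299, 33, 213.0), (309, 34, 213.5), (319, 39, 213.0), (329, 43, 213.0), (339, 44, 213.5), (349, 42, 212.5), (359, 29, 213.0)]
[ 188  232   50  131 4459] [213. 299.]
row: width,mid [(232, 10, 212.5), (242, 40, 212.5), (252, 49, 213.0), (262, 27, 213.0), (272, 27, 213.0), (282, 29, 213.0), (292, 31, 213.0), (302, 33, 213.0), (312, 35, 213.0), (322, 41, 213.0), (332, 42, 213.5), (342, 44, 213.5), (352, 37, 214.0), (362, 5, 213.0)]
-8 top,collartop,collarbot,tip [(np.float64(211.2), np.float64(342.2)), (np.float64(211.7), np.float64(268.0)), (np.float64(211.7), np.float64(265.0)), (np.float64(212.1), np.float64(218.4))]
-4 top,collartop,collarbot,tip [(np.float64(211.2), np.float64(348.0)), (np.float64(211.7), np.float64(263.9)), (np.float64(211.7), np.float64(260.4)), (np.float64(212.0), np.float64(206.8))]
0 top,collartop,collarbot,tip [(np.float64(211.2), np.float64(353.6)), (np.float64(211.7), np.float64(259.9)), (np.float64(211.7), np.float64(255.9)), (np.float64(212.0), np.float64(195.3))]
4 top,collartop,collarbot,tip [(np.float64(211.3), np.float64(358.7)), (np.float64(211.7), np.float64(255.9)), (np.float64(211.7), np.float64(251.6)), (np.float64(212.0), np.float64(183.9))]
8 top,collartop,collarbot,tip [(np.float64(211.3), np.float64(363.3)), (np.float64(211.7), np.float64(252.2)), (np.float64(211.7), np.float64(247.4)), (np.float64(212.0), np.float64(172.4))]
```

Emit:
{"method": "drive_tool", "body": {"motion": [[[4,-0.4,0,0,0],[4,-1.2,-0.1,0,0],[4,-2.1,-0.3,0,0],[4,-3,-0.4,0,0],[4,-3.8,-0.5,0,0],[4,-4.3,-0.56,0.2,0],[4,-4.39,-0.56,0.4,0],[4,-4.39,-0.56,0.4,0],[4,-4.39,-0.56,0.4,0]]], "squeeze": 120}}

```text
t: 12.95
tcp_pos: [0.5161, 0.1125, 0.1973]
tool_rot: [0.672, 0.741, -0.0, -0.001]
force: [0.3, -0.5, -0.7]
finger_gap: 0.13
gripper_force: 117.0
```

```bash
cat > m.py <<'E'
from tilt import *
s=manip.sense();togo(s,[.5184,.1119,.1863])
im=manip.snapshot("side")[:,:,::-1].copy();cv2.imwrite("pics/sl.png",im)
i0=cv2.imread("pics/side0.png")
T=s['tcp_pos']
# beads
for n,i in(("start",i0),("now",im)):
    g=cv2.cvtColor(i,cv2.COLOR_BGR2GRAY); w=np.array(px(c,[.5006,.2431,.02]))
    mm=np.zeros_like(g);e=[px(c,[.5006+.046*np.cos(a),.2431+.046*np.sin(a),.022]) for a in np.linspace(0,6.28,40)]
    cv2.fillPoly(mm,[np.array(e,np.int32)],1)
    n_,l,st,ce=cv2.connectedComponentsWithStats(((g>110)&(mm>0)).astype(np.uint8))
    print(n,[(st[k,4],at(c,*ce[k],.025)[:2].round(4).tolist()) for k in range(1,n_) if st[k,4]>25])
# shaft: changed pixels near the predicted shaft
d=np.abs(im.astype(int)-i0).sum(2)
h=cv2.cvtColor(im,cv2.COLOR_BGR2HSV)
for f in np.linspace(.015,.125,23):
    u,v=px(c,T-[0,0,f]);r=int(round(v));x0=int(u)-10
    seg=im[r,x0:x0+21].astype(int);sat=seg.max(1)-seg.min(1)
    print(round(f,3),r,x0,"pred",round(u,1)," ".join(f"{q}/{w}" for q,w in zip(seg.sum(1)//3,sat)))
E
python3 m.py
```

```text
t 12.95 tcp [0.5161 0.1125 0.1973] units [-0.029  0.076  0.366] tool y ang 5.61 tilt [-1.4e-03  5.0e-04 -1.0e+00] gap mm 11.1 F [ 0.3 -0.5 -0.7] gf 117.0
start [(np.int32(95), [0.5192, 0.219]), (np.int32(100), [0.5308, 0.253]), (np.int32(100), [0.484, 0.2179]), (np.int32(101), [0.5086, 0.2459]), (np.int32(497), [0.4823, 0.2674])]
now [(np.int32(72), [0.5181, 0.2086]), (np.int32(61), [0.4936, 0.205]), (np.int32(489), [0.4884, 0.2665]), (np.int32(107), [0.488, 0.2406])]
0.015 231 327 pred 337.7 44/6 43/5 47/12 71/55 103/116 113/134 112/134 101/121 85/100 76/91 76/87 73/74 72/53 74/36 73/29 80/40 91/77 98/108 90/97 63/49 47/12
0.02 233 327 pred 337.6 42/4 44/5 45/8 55/29 79/79 104/122 114/135 113/135 109/127 100/120 98/117 95/110 93/110 97/113 106/119 109/123 112/130 106/125 91/97 59/42 45/10
0.025 235 327 pred 337.5 45/6 45/3 43/4 46/10 54/30 72/69 90/104 103/121 108/130 114/135 112/134 112/134 110/134 111/133 110/132 105/126 95/109 76/79 58/41 48/14 44/8
0.03 236 327 pred 337.4 45/4 46/5 44/4 45/7 48/11 54/33 69/64 82/93 94/110 101/122 104/125 102/125 103/123 99/117 95/112 85/96 73/73
[... 2054 characters left out ...]
4/92 87/94 87/92 87/93 85/91 76/80 68/52 66/16 72/5 71/5 70/14 75/57 83/86 89/92 86/95 87/95 87/94
0.11 263 325 pred 335.9 87/92 89/93 87/93 86/91 86/92 86/91 82/89 74/80 62/63 50/49 46/43 50/38 54/30 52/28 51/35 52/48 59/61 67/71 78/82 80/88 83/88
0.115 264 325 pred 335.8 88/92 87/94 89/93 86/94 87/92 83/89 78/81 64/63 51/48 46/45 47/43 47/41 47/40 47/41 46/43 45/44 48/48 52/53 58/59 61/64 65/71
0.12 266 325 pred 335.7 82/87 85/90 88/91 88/90 82/89 74/77 55/54 43/38 41/34 38/33 40/34 41/36 43/38 45/40 46/42 46/43 47/43 46/44 47/45 47/44 48/46
0.125 267 325 pred 335.6 70/71 83/85 84/90 81/85 78/78 64/66 45/43 38/30 37/28 35/30 36/31 37/31 37/33 40/35 42/40 46/43 47/45 47/43 47/43 46/45 47/46
```

Measured with the same camera, the bead near bead2's start is only about 10.5 mm from it. The rod tip leans about 6 mm towards −y. There's plenty of time and the button hasn't been touched, so I'll go back and push that bead properly.

Emit:
{"method": "drive_tool", "body": {"motion": [[[4,0.4,0.1,0,0],[4,1.2,0.3,0,0],[4,2.2,0.5,0,0],[4,3.1,0.7,0,0],[4,3.8,0.82,0,0],[4,4.06,0.82,0,0],[4,4.06,0.82,0.6,0],[4,4.06,0.82,1.4,0],[4,4.06,0.82,2,0],[4,4.06,0.82,2.18,0]]]}}

```text
t: 14.0
tcp_pos: [0.5273, 0.2356, 0.1308]
tool_rot: [0.672, 0.741, -0.002, -0.001]
force: [0.0, -0.6, -0.8]
finger_gap: 0.135
gripper_force: 117.0
```

```bash
python3 - <<'E'
from h import *
from station import manip
togo(manip.sense(),[.5006,.2431,.132])
E
```

```text
t 14.0 tcp [0.5273 0.2356 0.1308] units [ 0.337 -0.861 -0.037] tool y ang 5.62 tilt [-0.004 -0.001 -1.   ] gap mm 11.5 F [ 0.  -0.6 -0.8] gf 117.0
```

Emit:
{"method": "drive_tool", "body": {"motion": [[[4,-0.15,-0.1,0,0],[4,-0.3,-0.2,0,0],[4,-0.4,-0.32,0,0],[4,-0.45,-0.46,0,0],[4,-0.45,-0.46,0,0],[4,-0.45,-0.46,0,0],[4,-0.3,-0.3,0,0],[4,-0.1,-0.3,-0.5,0],[4,-0.1,-0.3,-1.4,0],[4,-0.1,-0.3,-2.2,0]]]}}

```text
t: 15.0
tcp_pos: [0.5208, 0.2309, 0.199]
tool_rot: [0.671, 0.741, -0.001, 0.001]
force: [-0.2, 0.1, -0.3]
finger_gap: 0.129
gripper_force: 117.0
```

Emit:
{"method": "drive_tool", "body": {"motion": [[[4,-0.5,0,0,0],[4,-1.3,-0.1,0,0],[4,-2.1,-0.3,0,0],[4,-2.9,-0.4,0,0],[4,-3.5,-0.5,0,0],[4,-3.8,-0.5,0,0],[4,-3.8,-0.5,0,0],[4,-3.8,-0.5,0,0]]]}}

```text
t: 15.8
tcp_pos: [0.5165, 0.1166, 0.1982]
tool_rot: [0.672, 0.741, -0.0, -0.0]
force: [-0.1, 0.1, -0.9]
finger_gap: 0.136
gripper_force: 117.1
```

```bash
sed -i 's/linspace(.015,.125,23)/linspace(.06,.125,14)/' m.py; python3 m.py
```

```text
t 15.8 tcp [0.5165 0.1166 0.1982] units [-0.162  0.047  0.396] tool y ang 5.56 tilt [-6.e-04 -1.e-04 -1.e+00] gap mm 11.6 F [-0.1  0.1 -0.9] gf 117.1
start [(np.int32(95), [0.5192, 0.219]), (np.int32(100), [0.5308, 0.253]), (np.int32(100), [0.484, 0.2179]), (np.int32(101), [0.5086, 0.2459]), (np.int32(497), [0.4823, 0.2674])]
now [(np.int32(65), [0.5148, 0.2067]), (np.int32(61), [0.4936, 0.205]), (np.int32(489), [0.4883, 0.2665]), (np.int32(107), [0.488, 0.2406])]
0.06 248 325 pred 335.2 85/91 85/92 85/91 86/93 84/93 85/91 85/89 82/88 79/77 73/43 72/3 71/8 69/8 66/2 60/17 56/20 52/14 49/3 47/1 45/3 46/5
0.065 249 325 pred 335.1 84/91 85/90 85/91 83/90 86/93 85/93 85/91 83/90 79/80 75/44 71/5 72/8 71/6 71/12 75/51 75/65 69/53 62/37 56/26 54/16 51/10
0.07 251 325 pred 335.0 84/93 85/91 83/92 84/92 84/93 84/92 84/92 83/91 81/80 76/45 71/5 72/9 71/6 75/22 82/73 84/94 86/94 86/93 85/91 82/88 84/82
0.075 253 324 pred 334.9 86/91 84/91 86/90 86/90 86/91 86/93 85/92 88/91 84/91 81/80 76/43 71/3 71/9 71/5 74/24 85/76 86/93 87/95 87/95 87/95 87/96
0.08 254 324 pred 334.9 94/75 87/86 87/90 86/9
[... 742 characters left out ...]
87/91 87/90 84/92 85/92 83/88 75/73 66/36 71/3 70/6 72/4 74/36 84/79 85/92 88/92 86/94 87/95 86/94
0.11 264 324 pred 334.4 87/93 87/93 86/92 86/92 86/92 87/92 85/89 76/81 61/63 51/49 49/41 52/32 54/25 55/30 57/44 60/60 68/70 78/85 86/91 85/92 86/93
0.115 265 324 pred 334.3 87/93 87/91 87/91 88/91 87/91 85/91 79/86 69/68 51/49 45/41 44/41 46/40 47/39 46/40 47/45 47/47 55/51 64/68 76/81 79/82 81/85
0.12 267 324 pred 334.2 88/90 87/92 88/91 87/92 84/89 76/79 58/57 42/38 38/30 37/29 35/29 38/29 37/30 37/33 38/35 44/40 45/42 48/44 48/47 49/47 48/48
0.125 268 324 pred 334.1 79/85 87/90 86/92 85/89 78/81 65/65 47/41 39/30 37/26 35/26 34/29 36/28 36/28 37/30 37/29 41/34 45/39 47/41 46/44 46/45 47/44
```

```bash
python3 - <<'E'
from tilt import *
T=manip.sense()['tcp_pos'];print("aperture px",px(c,[.5184,.1119,.06]),"btn top",px(c,[.5184,.1119,.045]))
i0=cv2.imread("pics/side0.png").astype(int); red=(i0[...,2]-i0[...,1]>60)&(i0[...,2]-i0[...,0]>60)
u,v=px(c,[.5184,.1119,.045]); ys,xs=np.where(red[int(v)-12:int(v)+12,int(u)-12:int(u)+12]); print("red",xs.min()+int(u)-12,xs.max()+int(u)-12,ys.min()+int(v)-12,ys.max()+int(v)-12,len(xs))
tip=at(c,336.2,261.2,T[2]-.1113);print("tip est",tip,"off",1e3*(tip-T))
# tip front-edge model: lowest row of the tip's rim for offsets in world y
for dy in(0,-.003,-.006,-.009):
    e=np.array([px(c,T+[.004*np.cos(a),dy+.004*np.sin(a),-.1113]) for a in np.linspace(0,6.28,60)]);print(dy,"rim rows",e[:,1].max().round(1),"cols",e[:,0].min().round(1),e[:,0].max().round(1))
st,ce,m=yel(wrist());print(st,ce)
E
```

```text
aperture px (np.float64(334.6285381862281), np.float64(269.6447652666421)) btn top (np.float64(334.39479184670944), np.float64(273.85136548019153))
red 331 338 270 274 29
tip est [0.51747668 0.10960424 0.08699463] off [   0.97820153   -7.41780952 -111.3       ]
0 rim rows 266.0 cols 332.1 336.4
-0.003 rim rows 264.9 cols 333.0 337.3
-0.006 rim rows 263.8 cols 334.0 338.3
-0.009 rim rows 262.7 cols 335.0 339.3
[ 188  232   52  131 4449] [213.1 298.8]
```

The tip sits about 7 mm to −y of the TCP, and the button's pixels match its computed position. I'll correct for the offset and lower the tip into the hole, stopping above the button.

Emit:
{"method": "drive_tool", "body": {"motion": [[[4,0.07,0.04,0,0],[4,0.07,0.04,0.1,0],[4,0.07,0.04,0.35,0],[4,0.07,0.04,0.6,0],[4,0.07,0.04,0.8,0],[4,0.07,0.04,0.95,0],[4,0.07,0.04,1.08,0],[4,0.07,0.04,1.16,0],[4,0.07,0.04,1.16,0]]]}}

```text
t: 16.8
tcp_pos: [0.5173, 0.1189, 0.1635]
tool_rot: [0.672, 0.741, -0.0, -0.0]
force: [0.8, -0.4, -0.0]
finger_gap: 0.136
gripper_force: 117.1
```

```bash
python3 - <<'E'
from tilt import *
s=manip.sense();togo(s,[.5174,.1187,.1503])
im=manip.snapshot("side")[:,:,::-1].astype(int)
print("aperture rim px");e=np.array([px(c,[.5184+.01*np.cos(a),.1119+.01*np.sin(a),.06]) for a in np.linspace(0,6.28,40)]);print(e.min(0).round(1),e.max(0).round(1))
for r in range(256,282):
    seg=im[r,322:348];print(r," ".join(f"{q:3d}/{w:2d}{'R' if x[2]-x[1]>50 else ' '}" for q,w,x in zip(seg.sum(1)//3,seg.max(1)-seg.min(1),seg)))
E
```

```text
t 16.8 tcp [0.5173 0.1189 0.1635] units [-0.007  0.002  0.439] tool y ang 5.58 tilt [-6.e-04 -0.e+00 -1.e+00] gap mm 11.6 F [ 0.8 -0.4 -0. ] gf 117.1
aperture rim px
[329.4 265.2] [339.8 274.2]
256 130/ 5  135/ 8  125/ 4  101/44   89/82   86/89   86/91   85/90   85/92   85/89   81/67   72/15   70/ 9   71/ 8   73/16   79/63   85/89   86/94   86/94   87/94   86/94   85/94   87/93   86/93   86/93   86/92 
257 125/ 2  131/10  121/ 5  102/50   88/83   86/90   87/91   84/92   86/93   87/89   84/67   74/14   70/ 9   71/ 6   72/16   82/63   86/89   87/94   87/93   86/95   87/95   84/94   87/94   85/94   85/93   83/92 
258 101/23  106/16  104/31   95/70   87/90   88/91   87/92   87/92   86/92   85/90   85/69   74/15   71/ 9   70/ 7   73/16   79/61   85/88   87/93   87/94   85/94   86/93   87/93   86/94   86/95   87/92   85/93 
259  89/71   92/64   89/73   89/86   87/91   88/93   87/93   88/93   86/93   86/91   84/70   75/14   71/ 7   70/ 7   72/15   80/61   84/88   85/93   86/91   85/93   86/92   86/95   87/95   85/95   87/95   86/95 
260  86/88   89/88   87/90   86/91   87/90   86/91   87/92
[... 3904 characters left out ...]
   48/42   47/44   48/46   49/45   47/45   47/45   48/45   46/44 
279  50/44   49/44   52/40   50/44   50/45   50/44   51/45   51/44   50/43   48/45   49/44   48/44   49/43   49/43   49/43   47/45   47/44   49/44   49/45   48/44   48/44   48/44   49/44   46/45   49/45   48/45 
280  49/42   51/43   50/43   51/44   50/44   52/42   51/44   50/43   49/44   48/44   51/43   47/45   49/45   50/42   47/45   49/45   50/42   50/45   48/44   48/45   49/45   48/45   48/44   47/46   48/46   48/43 
281  50/43   51/42   52/42   48/43   51/43   48/44   51/43   50/44   49/43   50/43   47/43   47/45   50/44   49/42   48/44   47/44   49/44   49/46   50/44   48/45   48/44   49/44   48/43   48/45   48/43   48/45
```

The shaft is inside the hole, centred on col 334.5 with red visible on both sides, and there's no contact force. I'll press in steps while watching the force.

Emit:
{"method": "drive_tool", "body": {"motion": [[[4,0,0,0.1,0],[4,0,0,0.2,0],[4,0,0,0.28,0],[4,0,0,0.34,0],[4,0,0,0.34,0]]]}}

```text
t: 17.35
tcp_pos: [0.5176, 0.119, 0.1537]
tool_rot: [0.672, 0.741, 0.0, 0.0]
force: [-0.9, -0.8, 3.0]
finger_gap: 0.133
gripper_force: 117.1
```

Emit:
{"method": "drive_tool", "body": {"motion": [[[4,0,0,0.05,0],[4,0,0,0.1,0],[4,0,0,0.13,0],[4,0,0,0.13,0]]]}}

```text
t: 17.75
tcp_pos: [0.5176, 0.119, 0.1503]
tool_rot: [0.672, 0.741, 0.0, 0.0]
force: [-0.9, -0.2, 5.8]
finger_gap: 0.132
gripper_force: 117.5
```

Emit:
{"method": "drive_tool", "body": {"motion": [[[4,0,0,0.03,0],[4,0,0,0.06,0],[4,0,0,0.06,0]]]}}

```text
t: 18.05
tcp_pos: [0.5179, 0.1191, 0.1498]
tool_rot: [0.672, 0.741, 0.001, 0.001]
force: [-2.8, 0.4, 14.8]
finger_gap: 0.129
gripper_force: 118.6
```

The force has jumped to 14.8 N and the tool has stopped moving, so the button is at its stop. I'll hold briefly to confirm it's steady.

Emit:
{"method": "drive_tool", "body": {"motion": [[[4,0,0,0,0],[4,0,0,0,0],[4,0,0,0,0],[4,0,0,0,0],[4,0,0,0,0]]]}}

```text
t: 18.55
tcp_pos: [0.5179, 0.1191, 0.1498]
tool_rot: [0.672, 0.741, 0.001, 0.001]
force: [-3.1, 0.9, 14.9]
finger_gap: 0.134
gripper_force: 118.6
```

```bash
python3 -c "
from station import manip
print(manip.sign_off())"
```

```text
the job is handed in; nothing more can be done
None
```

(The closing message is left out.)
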